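# Stand each terracotta pot in its matching saucer

### The job

Stand each of the four terracotta pots upright in the middle of the white saucer that matches it: small round in small round, large round in large round, square in square and long in long, with the square and long pots turned in line with the sides of their saucers. Set them down without dropping or tipping them, and leave the steel cup where it is.

Things in the scene. Friction and masses are not known exactly. Their poses are not given: they have to be found in the camera images.
- small_round_pot_centre (a point): Empty terracotta pot, open at the top; the upper half is a thick upright collar to grip (wall 7 mm), the lower half is narrower. Small round: 42 mm across, 50 mm high, base 33 mm across, about 70 g; origin at its centre, half-way up; z up.
- large_round_pot_centre (a point): Empty terracotta pot, open at the top; the upper half is a thick upright collar to grip (wall 7 mm), the lower half is narrower. Large round: 62 mm across, 70 mm high, base 50 mm across, about 200 g; origin at its centre, half-way up; z up.
- square_pot_centre (a point): Empty terracotta pot, open at the top; the upper half is a thick upright collar to grip (wall 7 mm), the lower half is narrower. Square: 52 x 52 mm, 60 mm high, base 46 x 46 mm, about 160 g; origin at its centre, half-way up; z up, x and y square to its sides.
- long_pot_centre (a point): Empty terracotta pot, open at the top; the upper half is a thick upright collar to grip (wall 7 mm), the lower half is narrower. Oblong trough: 100 mm along its x, 50 mm along its y, 55 mm high, base 94 x 44 mm, about 220 g; origin at its centre, half-way up; z up. Grip it across its 50 mm width.
- small_round_saucer_floor (a point): White ceramic saucer, loose on the bench, 12 mm high with a 4 mm thick floor and a 4 mm thick rim. Small round: 64 mm across outside, 56 mm inside. The point is the centre of its inner floor, 4 mm above the bench; z up.
- large_round_saucer_floor (a point): White ceramic saucer, loose on the bench, 12 mm high with a 4 mm thick floor and a 4 mm thick rim. Large round: 84 mm across outside, 76 mm inside. The point is the centre of its inner floor, 4 mm above the bench; z up.
- square_saucer_floor (a point): White ceramic saucer, loose on the bench, 12 mm high with a 4 mm thick floor and a 4 mm thick rim. Square: 78 x 78 mm outside, 70 x 70 mm inside. The point is the centre of its inner floor, 4 mm above the bench; x and y square to its sides, z up.
- long_saucer_floor (a point): White ceramic saucer, loose on the bench, 12 mm high with a 4 mm thick floor and a 4 mm thick rim. Oblong: 126 mm along its x and 76 mm along its y outside, 118 x 68 mm inside. The point is the centre of its inner floor, 4 mm above the bench; z up.
- steel_cup_centre (a point): Plain steel cup that stands among the pots, 68 mm across the rim, 70 mm high: to be left alone. Origin half-way up on its axis.
Mind the look-alikes: they are no part of the job. Leave any red look-alike of the part that bears square_saucer_floor alone.

How it is judged:
By the outcome, as a careful person would: the job done as asked, in the order asked, and still so for the second after the job is handed in, with the robot touching nothing.
It also fails if it takes over 125 s, if anything falls off the work surface, if the arm or the gripper's body presses on something with over 40 N, if the wrist force passes 120 N, or if a joint passes its speed limit or range.

### The arm

A 6-joint arm with a two-finger parallel gripper is mounted at the origin on the work surface. World frame = base frame: x ahead of the robot, y to its left, z up, the work surface at z = 0. Lengths are in m, angles in rad, forces in N, time in s.
With the tool pointing down it reaches from about 0.375 to 0.925 m from the base axis. Payload 5.7 kg.
Tool frame: the origin (TCP) lies midway between the tips of the shut fingers; the grasp point (between the pads) lies 19 mm behind it; x points along the fingers, z is the direction in which the jaws open and shut, and the axes are right-handed (so a half turn about x gives the same grasp; the last joint's range is limited). The gripper opens to 85 mm and grips with 20 to 120 N. Pads are 22 mm wide; open, the fingers measure 114 mm over their backs; the gripper's body (76 mm by 85 mm) begins 54 mm behind the grasp point. The pads swing forward as they close: fully open they stand 13 mm farther back than shut.
Start: joints at [1.145, 0.359, 1.51, -0, 1.272, -0.115], TCP at [0.183, 0.571, 0.231] pointing down, gripper open.
Joint ranges: [-2.97, 2.97], [-1.01, 2.36], [0.21, 2.38], [-0.96, 4.11], [0.2, 2.71], [-2.98, 2.98]. Speed limits (rad/s): [2.39, 2.39, 3.14, 3.14, 3.14, 3.14].

### API

Orientations are given as a unit quaternion [w, x, y, z].
In Python, from workcell import move_pose, servo_line, goto_joints, release, close_gripper, hold, solve_ik, read_state, grab_frame, camera_model, MotionError, job_done, trace, landmark_of gives the robot as it stands. Calls block until the motion is done:
- move_pose(position, orientation): joint-space move of the TCP to a pose.
- servo_line(position, rotation=None, max_speed=0.15, guard=None): straight line of the TCP; rotation=None keeps the orientation; max_speed is the mean speed in m/s. With guard (N) it stops when the force on the tool has changed by that much, and returns True; else False.
- goto_joints(angles): joint-space move.
- release() and close_gripper(strength=None): open the fingers fully, or close them until they stop; strength is the grip in N (None keeps the last).
- hold(seconds).
- solve_ik(position, orientation): joint angles nearest the present ones, or None.
- read_state(): the state.
- grab_frame(name): name is "scene" or "top"; returns the picture (420x560x3 uint8, blue, green, red); there is no depth.
- camera_model(name): a dict with "intrinsics" (3x3 intrinsics, pixels), "k1" (the pictures are not rectified: a ray, as slopes to the right and down, at radius r is drawn at 1 + k1 r^2 times it, then the intrinsics apply), "view" (4x4, takes a point from world to camera coordinates). Camera axes: x right, y down, z forward; pixel columns grow to the right and rows downward; lengths in m; the calibration is good to about 2 mm. A picture is of the moment at which its call begins. camera_model takes no time and is no camera call.
A pose or a line that the arm cannot do raises MotionError and nothing moves.
- job_done(): hands the job in, once; it reports no verdict.
Trained networks look in the newest picture that a camera, given by its name, has taken for a name from the list of things; names that differ only in an ending like _2 or _b are one class to them, and where a whole thing is asked for, a point or a joint stands for the part that bears it (a point fixed in the world has none). Each returns a list of dicts, best first, with "conf" (0 to 1); they miss things now and then, are a little off and sometimes report something else, mostly with a low value. They report only what shows in the picture. A call takes as long as a camera call. They do not tell look-alikes from the thing itself.
- trace(query, camera): "pixels" (420x560 bool, what is visible of it) and "centre" ([column, row] as shares, 0 to 1, of the picture: columns of its width, rows of its height, amid what is visible of it).
- landmark_of(query, camera): "centre" ([column, row] as shares, 0 to 1, of the picture: columns of its width, rows of its height: a listed point, or the origin of a listed thing).
The state is a dict: "time_s": time; "joint_pos": joint angles; "joint_vel": joint speeds; "joint_efforts": joint torques, N m; "position": TCP position; "eef_rot": TCP orientation; "ft_force": force on the tool from outside, world axes, zero at the start; "ft_torque": the same for the moment, N m; "grip_width": opening from 0.0 (shut) to 1.0 (fully open).
Only numpy, scipy, OpenCV 4.12 (cv2) and the standard library are available. Lean on these libraries where they do the work, as an engineer would, in place of code of your own. Each camera call takes 0.05 s, during which the arm holds its last target. There are 200 camera calls.

## Working session

There is one attempt and no reset: what is moved stays moved. The work goes in short steps, each a Python script; the robot and the scene stay as the last script left them, time stands still between calls to the robot, and variables do not carry over. Pictures are saved under pics/ and viewed, about 12 in all and at most 16, crops included, and the job is handed in when it is done.

```bash
ls; mkdir -p pics
python3 - <<'E'
from workcell import *
import cv2,numpy as np
for n in("scene","top"):
    cv2.imwrite(f"pics/{n}0.png",grab_frame(n)); m=camera_model(n); print(n,{k:np.round(v,4).tolist() for k,v in m.items()})
N=["small_round_pot_centre","large_round_pot_centre","square_pot_centre","long_pot_centre","small_round_saucer_floor","large_round_saucer_floor","square_saucer_floor","long_saucer_floor","steel_cup_centre"]
for q in N:
  for c in("scene","top"):
    print(q,c,[(np.round(np.array(d["centre"])*[560,420],1).tolist(),round(d["conf"],2)) for d in landmark_of(q,c)])
s=read_state();print(s)
E
```

```text
pics
scene {'intrinsics': [[472.8094, 0.0, 280.0352], [0.0, 472.8094, 214.7986], [0.0, 0.0, 1.0]], 'k1': 0.0121, 'view': [[-0.7291, 0.6844, -0.0055, 0.3804], [0.376, 0.3938, -0.8388, -0.1679], [-0.5719, -0.6136, -0.5444, 1.5754], [0.0, 0.0, 0.0, 1.0]]}
top {'intrinsics': [[463.8225, 0.0, 277.7735], [0.0, 463.8225, 209.1877], [0.0, 0.0, 1.0]], 'k1': -0.0786, 'view': [[-0.0213, -0.9997, -0.0082, 0.007], [-0.9938, 0.0221, -0.1086, 0.5028], [0.1087, 0.0058, -0.9941, 1.1472], [0.0, 0.0, 0.0, 1.0]]}
small_round_pot_centre scene []
small_round_pot_centre top [([236.0, 220.2], 0.6)]
large_round_pot_centre scene [([206.0, 197.6], 0.62), ([192.7, 174.1], 0.52)]
large_round_pot_centre top [([356.2, 161.0], 0.61)]
square_pot_centre scene [([269.1, 194.0], 0.65)]
square_pot_centre top [([314.6, 226.0], 0.78), ([237.5, 223.5], 0.63)]
long_pot_centre scene [([316.3, 273.4], 0.82), ([321.3, 228.8], 0.42)]
long_pot_centre top [([187.0, 160.6], 0.98), ([434.1, 199.0], 0.72)]
small_round_saucer_floor scene [([236.7, 242.5], 0.63)]
small_round_saucer_floor top [([280.6, 151.3], 0.7)]
large_round_saucer_
[... 448 characters left out ...]
2)]
{'time_s': 1.0, 'joint_pos': array([ 1.14490756e+00,  3.58750996e-01,  1.51044801e+00, -3.06728679e-05,
        1.27248523e+00, -1.15063824e-01]), 'joint_vel': array([-1.45425607e-03,  6.41354250e-04, -2.31258437e-03,  7.67524062e-04,
        1.25543830e-03, -1.67251424e-05]), 'joint_efforts': array([ 8.65815264e-05, -5.27595520e+01, -2.79054075e+01, -3.51839335e-04,
        1.38899846e-03,  7.60077057e-06]), 'position': array([0.18348128, 0.57120067, 0.23127767]), 'eef_rot': array([ 0.57134274, -0.41660762,  0.57138889,  0.41655769]), 'ft_force': array([-0.18677764,  0.59142532,  0.24567892]), 'ft_torque': array([ 0.02781964,  0.04452307, -0.05181726]), 'grip_width': 1.0021751433919939}
```

```bash
python3 -c "
import cv2
cv2.imwrite('pics/top0b.png',cv2.resize(cv2.imread('pics/top0.png')[90:330,60:500],None,fx=1.8,fy=1.8,interpolation=cv2.INTER_CUBIC))"
```

```text
(no output)
```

View pics/scene0.png

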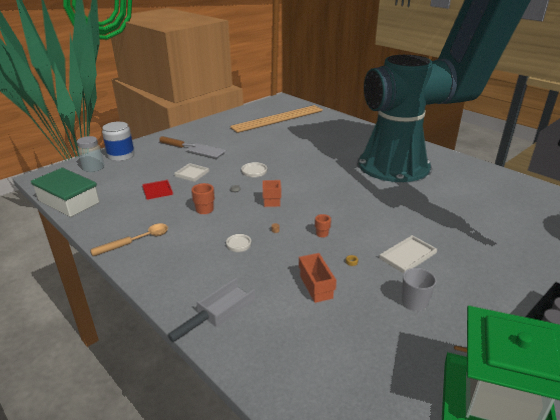

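View pics/top0b.png

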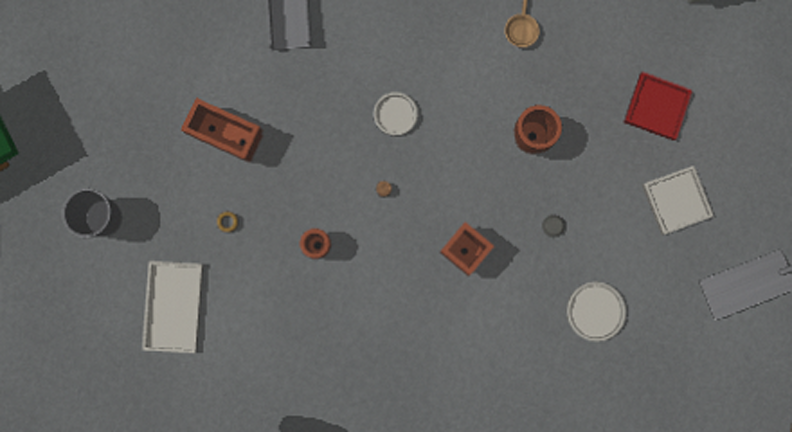

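The top view shows everything: pots (small ~(235,225), large ~(359,161), square ~(320,228), long ~(183,162)) and white saucers (small ~(280,153), large ~(391,263), square ~(437,201), long ~(156,261)). The red decoy is at ~(426,149) and the cup at ~(108,209). I'll fit the known shapes to colour silhouettes in the top image.

```bash
cat > vis.py <<'E'
import cv2,numpy as np
from scipy.optimize import minimize
from workcell import camera_model
M=camera_model("top"); K,V,k1=M["intrinsics"],np.array(M["view"]),M["k1"]
def proj(P):
    c=np.asarray(P)@V[:3,:3].T+V[:3,3]; s=c[:,:2]/c[:,2:]; s=s*(1+k1*(s**2).sum(1,keepdims=True))
    return s*[K[0][0],K[1][1]]+[K[0][2],K[1][2]]
def unproj(px,z):
    return minimize(lambda p:((proj([[p[0],p[1],z]])[0]-px)**2).sum(),[.5,0],method="Nelder-Mead",options=dict(xatol=1e-5,fatol=1e-4)).x
# layers: (z, width x, width y), round?
POT={"small":([(.05,.042,.042),(.025,.042,.042),(0,.033,.033)],1),"large":([(.07,.062,.062),(.035,.062,.062),(0,.05,.05)],1),
 "square":([(.06,.052,.052),(.03,.052,.052),(0,.046,.046)],0),"long":([(.055,.1,.05),(.0275,.1,.05),(0,.094,.044)],0)}
SAU={"small":([(.012,.064,.064),(0,.064,.064)],1),"large":([(.012,.084,.084),(0,.084,.084)],1),
 "square":([(.012,.078,.078),(0,.078,.078)],0),"long":([(.012,.126,.076),(0,.126,.076)],0)}
def outline(shape,x,y,a):
    L,rnd=shape; P=[]
    for z,wx,wy in L:
        if rnd: t=np.linspace(0,2*np.pi,40); q=np.c_[np.cos(t)*wx/2,np.sin(t)*wy/2]
        else: q=np.array([[1,1],[1,-1],[-1,-1],[-1,1]])*[wx/2,wy/2]
        c,s=np.cos(a),np.sin(a); q=q@np.array([[c,s],[-s,c]])+[x,y]; P+=[[*u,z] for u in q]
    return proj(P)
def masks(img):
    h=cv2.cvtColor(img,cv2.COLOR_BGR2HSV); H,S,Vv=cv2.split(h)
    return ((H>=4)&(H<=13)&(S>140)).astype(np.uint8),((S<60)&(Vv>150)).astype(np.uint8)
def blob(mask,px):
    n,l,st,ce=cv2.connectedComponentsWithStats(cv2.morphologyEx(mask,cv2.MORPH_CLOSE,np.ones((3,3))))
    i=min((i for i in range(1,n) if st[i,4]>60),key=lambda i:np.hypot(*(ce[i]-px)))
    m=(l==i).astype(np.uint8); 
    return m
F=8
def fit(mask,px,shape):
    m=blob(mask,px); x0,y0,w,h=cv2.boundingRect(m); x0-=8;y0-=8;w+=16;h+=16
    big=cv2.resize(m[y0:y0+h,x0:x0+w]*255,None,fx=F,fy=F,interpolation=cv2.INTER_LINEAR)>127
    hull=cv2.convexHull(cv2.findContours(big.astype(np.uint8),0,2)[0][0]); 
    T=cv2.fillConvexPoly(np.zeros(big.shape,np.uint8),hull,1)
    def cost(p):
        q=(outline(shape,*p)-[x0,y0]+.5)*F-.5
        R=cv2.fillConvexPoly(np.zeros_like(T),cv2.convexHull(np.round(q*16).astype(np.int32)),1,shift=4)
        return (R!=T).sum()/T.sum()
    xy=unproj(np.array([x0+w/2,y0+h/2]),shape[0][0][0]*.8); best=None
    for a in ([0] if shape[1] else np.arange(0,np.pi,np.pi/8)):
        S=[[*xy,a],[xy[0]+.01,xy[1],a],[xy[0],xy[1]+.01,a],[*xy,a+.2]]
        r=minimize(cost,[*xy,a],method="Nelder-Mead",options=dict(initial_simplex=S,xatol=1e-4,fatol=1e-4))
        if best is None or r.fun<best.fun: best=r
    return best.x,best.fun
E
cat > m.py <<'E'
from vis import *
import json
o,w=masks(cv2.imread("pics/top0.png"))
P=dict(small=(235,225),large=(359,161),square=(320,228),long=(183,162));S=dict(small=(280,153),large=(391,263),square=(437,201),long=(156,261))
out={}; img=cv2.imread("pics/top0.png"); img=cv2.resize(img,None,fx=3,fy=3,interpolation=cv2.INTER_CUBIC)
for k in P:
    for t,mk,px,sh in(("pot",o,P,POT),("sau",w,S,SAU)):
        x,f=fit(mk,np.array(px[k]),sh[k]); out[k+t]=x.tolist(); print(k,t,np.round(x,4),"r",round(np.hypot(x[0],x[1]),3),"err",round(f,3))
        cv2.polylines(img,[np.round((cv2.convexHull(outline(sh[k],*x).astype(np.float32))+.5)*3).astype(int)],1,(0,255,0),1)
json.dump(out,open("pose.json","w")); cv2.imwrite("pics/fit.png",cv2.resize(img[330:930,330:1410],(800,444),interpolation=cv2.INTER_AREA))
E
python3 m.py
```

```text
small pot [0.475  0.0249 0.    ] r 0.476 err 1.0
small sau [ 0.6539 -0.0108  0.0693] r 0.654 err 0.139
large pot [ 0.6062 -0.0255  0.    ] r 0.607 err 1.0
large sau [ 0.3599 -0.2895  0.1736] r 0.462 err 0.129
square pot [ 0.4518 -0.1053  0.8285] r 0.464 err 0.096
square sau [ 0.5183 -0.4165  0.3215] r 0.665 err 0.059
long pot [0.6299 0.2373 1.1102] r 0.673 err 0.12
long sau [ 0.3801  0.3141 -0.0653] r 0.493 err 0.045
```

View pics/fit.png

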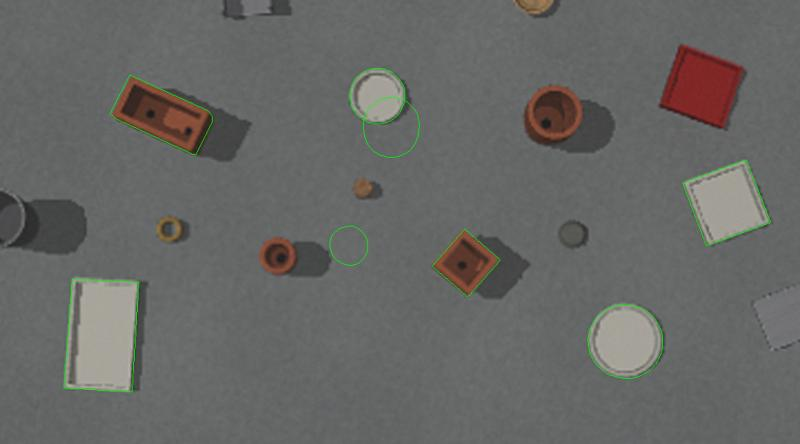

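The large saucer and square-ish shapes fit. The round pots failed, probably from contour fragments or the colour threshold, so I'll fix the mask.

```bash
python3 - <<'E'
s=open("vis.py").read()
s=s.replace("hull=cv2.convexHull(cv2.findContours(big.astype(np.uint8),0,2)[0][0])","hull=cv2.convexHull(np.vstack(cv2.findContours(big.astype(np.uint8),0,2)[0]))")
s=s.replace("((H>=4)&(H<=13)&(S>140))","(((H<=16)|(H>175))&(S>100))").replace("(S<60)&(Vv>150)","(S<70)&(Vv>125)")
open("vis.py","w").write(s)
import cv2
h=cv2.cvtColor(cv2.imread("pics/top0.png"),cv2.COLOR_BGR2HSV)
print(h[225,222:248].tolist()); print(h[263,372:380].tolist(),h[263,404:412].tolist())
E
python3 m.py
```

```text
[[90, 5, 101], [105, 5, 100], [90, 5, 98], [99, 17, 103], [6, 80, 118], [8, 140, 135], [7, 147, 127], [7, 123, 79], [10, 88, 52], [6, 97, 66], [8, 127, 86], [8, 129, 95], [6, 95, 67], [0, 7, 38], [90, 15, 33], [105, 30, 34], [9, 54, 47], [7, 118, 78], [8, 140, 115], [7, 144, 129], [8, 145, 116], [7, 99, 77], [30, 4, 65], [105, 7, 69], [120, 4, 72], [90, 7, 72]]
[[75, 10, 105], [100, 7, 105], [30, 5, 103], [26, 12, 153], [19, 21, 135], [26, 17, 118], [25, 17, 168], [24, 15, 166]] [[27, 17, 154], [26, 16, 129], [24, 16, 160], [30, 11, 120], [60, 3, 73], [110, 8, 99], [100, 7, 108], [90, 5, 108]]
small pot [0.4646 0.1041 0.0735] r 0.476 err 0.108
small sau [ 0.654  -0.0104  0.0625] r 0.654 err 0.045
large pot [ 0.6163 -0.209   0.1365] r 0.651 err 0.073
large sau [ 0.3612 -0.2892  0.0315] r 0.463 err 0.051
square pot [ 0.4522 -0.105   0.8527] r 0.464 err 0.024
square sau [ 0.5186 -0.4169  0.3255] r 0.665 err 0.05
long pot [0.6295 0.2356 1.1169] r 0.672 err 0.034
long sau [ 0.3813  0.3147 -0.0726] r 0.494 err 0.022
```

View pics/fit.png

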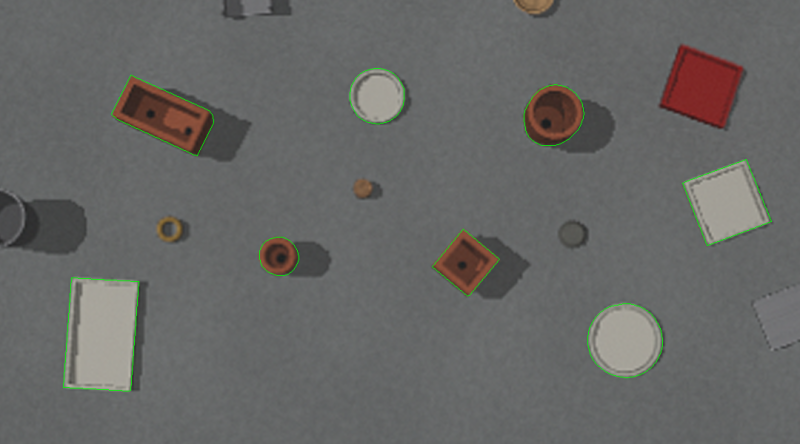

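```bash
cat > arm.py <<'E'
import json,numpy as np
from scipy.spatial.transform import Rotation as R
from workcell import *
H=dict(small=.05,large=.07,square=.06,long=.055); UP=.24
def quat(j):  # tool x down, jaws open along angle j
    z=np.array([np.cos(j),np.sin(j),0]); x=np.array([0,0,-1.]); 
    return np.roll(R.from_matrix(np.c_[x,np.cross(z,x),z]).as_quat(),1)
def best(xy,js):
    c=[(max(abs(q[5]),0),j) for j in js for q in [solve_ik([*xy,UP],quat(j))] if q is not None]
    return min(c)
def plan(k):
    pose=json.load(open("pose.json")); p,s=pose[k+"pot"],pose[k+"sau"]
    n=2 if k=="long" else 4
    ang=lambda a:[a+np.pi/2+i*2*np.pi/n for i in range(n)]
    if k in("small","large"):
        f=lambda q:[np.arctan2(q[1],q[0])+np.pi/2+i*np.pi for i in(0,1)]
        return p,s,best(p[:2],f(p)),best(s[:2],f(s))
    return p,s,best(p[:2],ang(p[2])),best(s[:2],ang(s[2]))
def pick(k,p,j,gz=None):
    zt=.8*H[k]-.019-.004 if gz is None else gz
    q=quat(j); release() if read_state()["grip_width"]<.95 else None
    move_pose([*p[:2],UP],q); servo_line([*p[:2],zt+.09],max_speed=.25); hit=servo_line([*p[:2],zt],max_speed=.12,guard=8)
    print("hit",hit); 
    if hit: return None
    close_gripper(40); s=read_state(); print("grip",round(s["grip_width"],3),s["time_s"])
    servo_line([*p[:2],UP],max_speed=.25); hold(.2); s=read_state(); print("lifted",round(s["grip_width"],3),s["ft_force"].round(2)); return zt
def place(k,s,j,zt):
    q=quat(j); move_pose([*s[:2],UP],q); z=zt+.004
    servo_line([*s[:2],z+.06],max_speed=.25); servo_line([*s[:2],z+.006],max_speed=.1); hold(.15)
    hit=servo_line([*s[:2],z-.002],max_speed=.015,guard=2.5); st=read_state()
    print("contact",hit,st["position"][2].round(4),"nominal",round(z,4),st["ft_force"].round(2))
def leave(s):
    release(); hold(.2); servo_line([*s[:2],UP],max_speed=.25); print("t",read_state()["time_s"])
E
python3 - <<'E'
from arm import *
for k in H: 
    p,s,a,b=plan(k); print(k,np.round(a,2),np.round(b,2))
k="small"; p,s,a,b=plan(k)
zt=pick(k,p,a[1])
if zt is not None:
    import cv2; place(k,s,b[1],zt); cv2.imwrite("pics/sc1.png",grab_frame("scene"))
E
```

```text
small [1.43 4.93] [1.47 4.7 ]
large [1.46 4.39] [1.42 4.04]
square [0.34 5.57] [0.46 5.04]
long [0.71 5.83] [0.95 1.5 ]
hit False
grip 0.475 5.0333
lifted 0.479 [0.63 0.21 0.81]
contact True 0.0217 nominal 0.021 [-0.55 -0.53  5.6 ]
```

View pics/sc1.png

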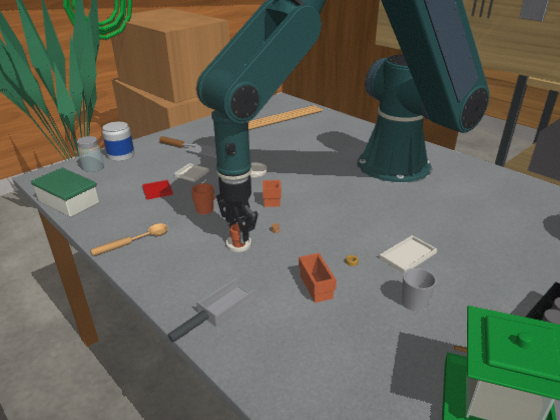

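The small pot stands in the small saucer at about (238,238) in the picture, with contact within 1 mm of nominal. I'll release and go on to the large pot, measuring the small one on the way.

```bash
cat > chk.py <<'E'
from vis import *
def check(k,img,pot_xy,sau_xy):
    o,w=masks(img); sx,sy=sau_xy
    raised=([(z+.004,a,b) for z,a,b in POT[k][0]],POT[k][1])
    pp=proj([[*pot_xy,.05]])[0]; x,f=fit(o,pp,raised)
    both=cv2.bitwise_or(o,w); y,g=fit(both,proj([[sx,sy,.01]])[0],SAU[k]) 
    print("pot",x.round(4),round(f,3),"sau",y.round(4),round(g,3),"diff mm",((x-y)[:2]*1e3).round(1)); return x,y
E
python3 - <<'E'
from arm import *; from chk import *
p,s,a,b=plan("small"); leave(s)
k="large"; p2,s2,a2,b2=plan(k); zt=pick(k,p2,a2[1])
img=grab_frame("top"); cv2.imwrite("pics/t2.png",img)
check("small",img,s[:2],s[:2])
c=proj([[*s[:2],.02]])[0].astype(int); print(c)
cv2.imwrite("pics/t2c.png",cv2.resize(img[c[1]-60:c[1]+60,c[0]-80:c[0]+80],None,fx=4,fy=4,interpolation=cv2.INTER_CUBIC))
if zt is not None: place(k,s2,b2[1],zt)
E
```

```text
t 11.0
hit False
grip 0.725 13.6917
lifted 0.722 [ 0.67  0.59 -1.61]Traceback (most recent call last):
  File "<stdin>", line 5, in <module>
  File "chk.py", line 6, in check
    both=cv2.bitwise_or(o,w); y,g=fit(both,proj([[sx,sy,.01]])[0],SAU[k])
                                  ~~~^^^^^^^^^^^^^^^^^^^^^^^^^^^^^^^^^^^^
  File "vis.py", line 33, in fit
    big=cv2.resize(m[y0:y0+h,x0:x0+w]*255,None,fx=F,fy=F,interpolation=cv2.INTER_LINEAR)>127
        ~~~~~~~~~~^^^^^^^^^^^^^^^^^^^^^^^^^^^^^^^^^^^^^^^^^^^^^^^^^^^^^^^^^^^^^^^^^^^^^^
cv2.error: OpenCV(4.12.0) /io/opencv/modules/imgproc/src/resize.cpp:4208: error: (-215:Assertion failed) !ssize.empty() in function 'resize'
```

View pics/t2.png

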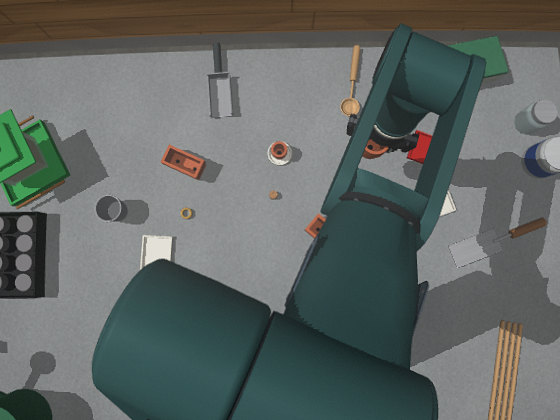

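The small pot stands in its saucer at about (281,152) and the large pot is held. This frame is brighter, so I'll make the white threshold relative to the local bench level, then carry on.

```bash
cat > chk.py <<'E'
from vis import *
def check(k,img,sau_xy,save=None):
    c=proj([[*sau_xy,.01]])[0]; x0,y0=(c-[60,55]).astype(int).clip(0); x1,y1=(c+[60,55]).astype(int)
    h=cv2.cvtColor(img,cv2.COLOR_BGR2HSV); z=np.zeros(img.shape[:2],np.uint8); b=np.median(h[y0:y1,x0:x1,2]); 
    o=z.copy(); o[y0:y1,x0:x1]=masks(img)[0][y0:y1,x0:x1]
    w=z.copy(); w[y0:y1,x0:x1]=((h[...,1]<70)&(h[...,2]>1.23*b))[y0:y1,x0:x1]
    raised=([(q+.004,a,e) for q,a,e in POT[k][0]],POT[k][1])
    x,f=fit(o,c,raised); y,g=fit(cv2.bitwise_or(o,w),c,SAU[k])
    print(k,"pot",x.round(4),round(f,3),"sau",y.round(4),round(g,3),"diff mm",((x-y)[:2]*1e3).round(1),"bench",b)
    if save:
        im=cv2.resize(img[y0:y1,x0:x1],None,fx=5,fy=5,interpolation=cv2.INTER_CUBIC)
        for sh,u,col in((raised,x,(0,255,0)),(SAU[k],y,(255,0,0))):
            cv2.polylines(im,[np.round((cv2.convexHull(outline(sh,*u).astype(np.float32))-[x0,y0]+.5)*5).astype(int)],1,col,1)
        cv2.imwrite(save,im)
    return x,y
E
python3 - <<'E'
from arm import *; from chk import *
p,s,a,b=plan("small"); check("small",cv2.imread("pics/t2.png"),s[:2],"pics/c_small.png")
k="large"; p2,s2,a2,b2=plan(k); zt=.8*H[k]-.023
place(k,s2,b2[1],zt); cv2.imwrite("pics/sc2.png",grab_frame("scene"))
E
```

```text
small pot [ 0.6536 -0.0097  0.1926] 0.174 sau [ 0.6535 -0.0095  0.1436] 0.168 diff mm [ 0.1 -0.3] bench 146.0
contact True 0.0384 nominal 0.037 [ 0.19 -0.24  6.37]
```

View pics/c_small.png

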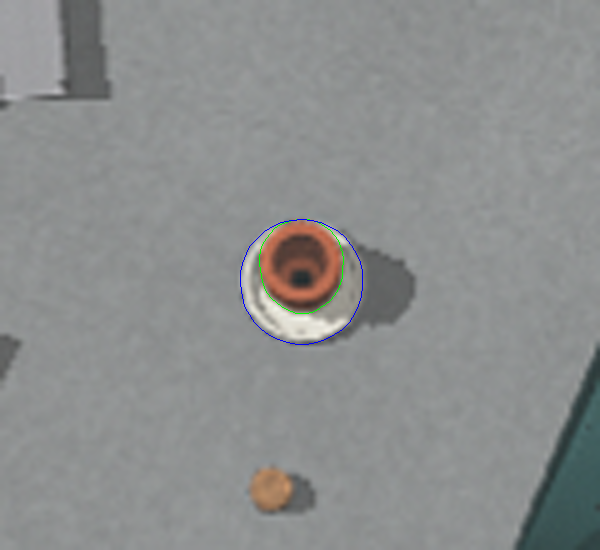

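View pics/sc2.png

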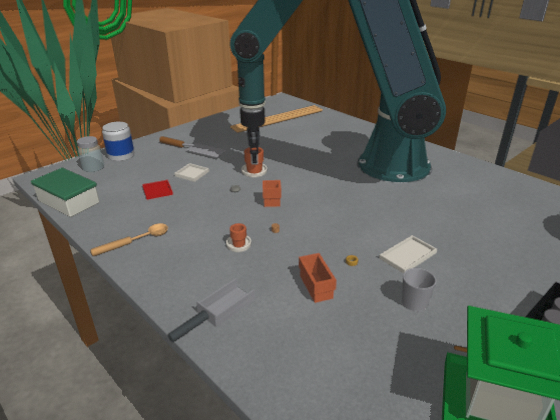

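The small pot is centred in its saucer (fit difference under 1 mm) and upright at (238,237). The large pot is at its saucer, around (254,163). Next I'll release it and do the square.

Run:
```python
from arm import *; from chk import *
p,s,a,b=plan("large"); leave(s)
k="square"; p2,s2,a2,b2=plan(k); zt=pick(k,p2,a2[1])
if zt is not None: place(k,s2,b2[1],zt); 
img=grab_frame("top"); cv2.imwrite("pics/t3.png",img); cv2.imwrite("pics/sc3.png",grab_frame("scene"))
```

```text
t 19.5
hit False
grip 0.602 22.4667
lifted 0.604 [-0.01 -0.25 -1.67]
contact True 0.0298 nominal 0.029 [ 0.7  -0.06  4.32]
```

View pics/sc3.png

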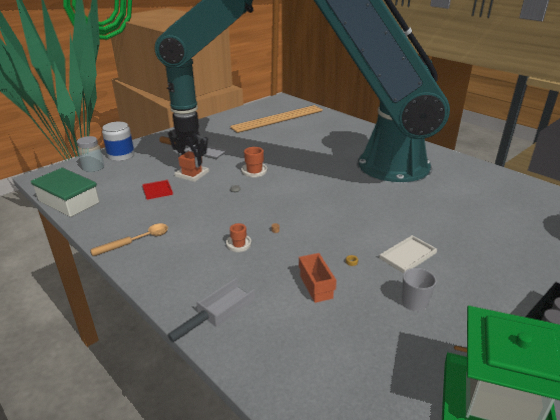

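The large pot stands in its saucer at (254,162), and the square pot is held in its saucer at (190,168). Next is the long pot.

Run:
```python
from arm import *; from chk import *
p,s,a,b=plan("square"); leave(s)
k="long"; p2,s2,a2,b2=plan(k); zt=pick(k,p2,a2[1])
if zt is not None: place(k,s2,b2[1],zt); 
img=grab_frame("top"); cv2.imwrite("pics/t4.png",img); cv2.imwrite("pics/sc4.png",grab_frame("scene"))
for q in("large","square"): check(q,img,plan(q)[1][:2],f"pics/c_{q}.png")
```

```text
t 28.6333
hit False
grip 0.58 32.9833
lifted 0.581 [-0.24 -0.35 -2.7 ]
contact True 0.0259 nominal 0.025 [-0.23 -1.19  5.07]
large pot [ 0.3606 -0.2891 -0.0394] 0.068 sau [ 0.3609 -0.291  -0.0105] 0.042 diff mm [-0.4  1.9] bench 114.0
square pot [ 0.517  -0.417   0.3255] 0.033 sau [ 0.5201 -0.4182  0.3333] 0.094 diff mm [-3.1  1.1] bench 115.0
```

View pics/sc4.png

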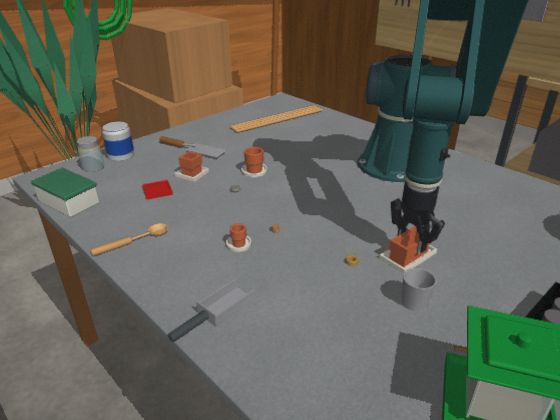

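The long pot is in its saucer at about (408,247) and the cup at (418,290) is untouched. I'll release, retreat and run the final check.

Run:
```python
from arm import *; from chk import *
p,s,a,b=plan("long"); leave(s)
goto_joints([2.2,.0,1.3,0,1.6,0]) ; hold(.3)
img=grab_frame("top"); cv2.imwrite("pics/t5.png",img); cv2.imwrite("pics/sc5.png",grab_frame("scene"))
for q in H: check(q,img,plan(q)[1][:2],f"pics/c5_{q}.png")
print(read_state()["time_s"])
L=[cv2.resize(cv2.imread(f"pics/c5_{q}.png"),(400,300)) for q in H]
cv2.imwrite("pics/c5.png",np.vstack([np.hstack(L[:2]),np.hstack(L[2:])]))
```

```text
t 39.4583
small pot [ 0.6536 -0.0097  0.1926] 0.174 sau [ 0.6535 -0.0095  0.1436] 0.165 diff mm [ 0.1 -0.3] bench 104.0
large pot [ 0.3608 -0.2886  0.1055] 0.07 sau [ 0.3611 -0.291  -0.0082] 0.04 diff mm [-0.4  2.4] bench 103.0
square pot [ 0.517  -0.417   0.3254] 0.034 sau [ 0.5199 -0.4181  0.3282] 0.094 diff mm [-2.9  1. ] bench 102.0
long pot [0.3831 0.3163 3.0858] 0.03 sau [0.3811 0.3151 3.0724] 0.043 diff mm [2.  1.3] bench 103.0
42.6917
```

View pics/c5.png

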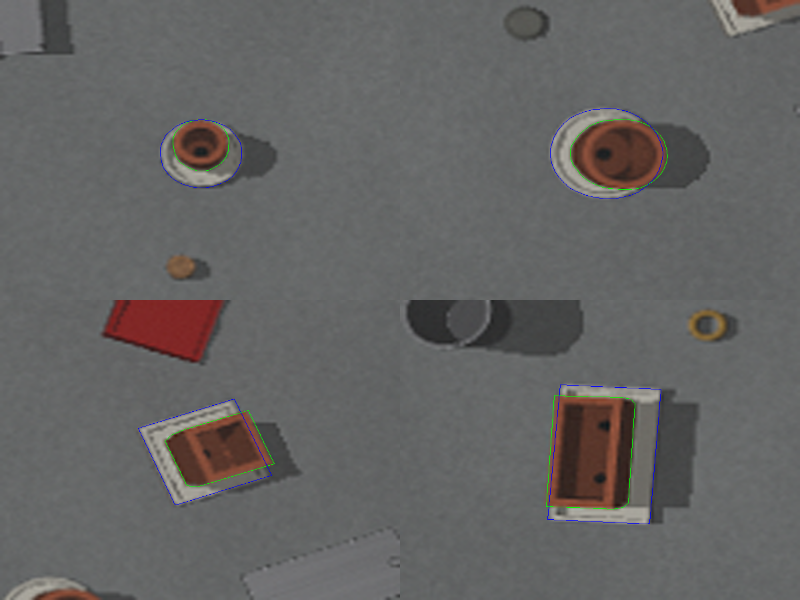

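View pics/sc5.png

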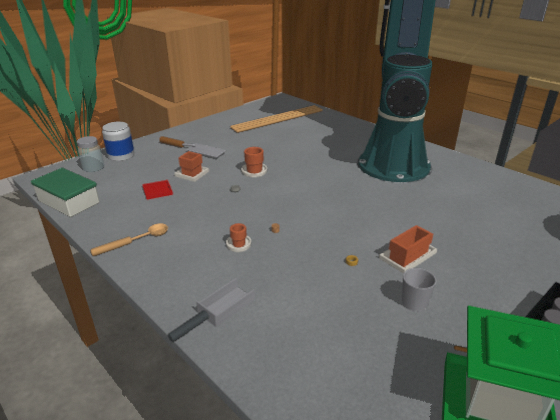

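All pots are upright in the right saucers and aligned to within about 1°. The small pot's fit residual was high (0.17), so I'll cross-check it independently with the scene camera before handing in.

Run:
```python
import vis,cv2,numpy as np
from workcell import camera_model
def chk(name,f,c0):
    M=camera_model(name); vis.K,vis.V,vis.k1=M["intrinsics"],np.array(M["view"]),M["k1"]
    img=cv2.imread(f); h=cv2.cvtColor(img,cv2.COLOR_BGR2HSV); H,S,V=cv2.split(h)
    win=np.zeros(H.shape,bool); x,y=c0; win[y-30:y+30,x-30:x+30]=1
    o=(((H<=16)|(H>175))&(S>70)&(V>55)&win).astype(np.uint8); w=((S<70)&(V>127)&win).astype(np.uint8)|o
    def bb(m):
        b=cv2.boundingRect(vis.blob(m,np.array(c0))); return b[0],b[0]+b[2]-1,b[1],b[1]+b[3]-1
    def pb(sh,dz):
        q=vis.outline(([(z+dz,a,b) for z,a,b in sh[0]],1),.654,-.0104,0); return np.round([q[:,0].min(),q[:,0].max(),q[:,1].min(),q[:,1].max()],1)
    print(name,"pot meas",bb(o),"pred",pb(vis.POT["small"],.004)," sau meas",bb(w),"pred",pb(vis.SAU["small"],0))
chk("top","pics/t5.png",(281,152)); chk("scene","pics/sc5.png",(238,237))
```

```text
top pot meas (271, 286, 141, 158) pred [270.6 287.3 140.1 159. ]  sau meas (267, 287, 141, 164) pred [266.8 291.4 140.1 165.1]
scene pot meas (230, 246, 223, 246) pred [229.9 247.2 221.6 246.4]  sau meas (226, 251, 223, 252) pred [226.6 252.  232.7 251.4]
```

Both cameras agree within about 1 px (~2 mm) with the small pot centred in its saucer, so I'm handing in.

```bash
python3 -c "
from workcell import *
job_done(); print(read_state()['time_s'])"
```

```text
the job is handed in; nothing more can be done
the job is handed in; nothing more can be done
```

All four pots are standing upright in their matching white saucers. I placed them in the order small round, large round, square, long. Each was lowered until light contact (4–6 N, within 1.5 mm of the expected height) before release. I handed in at about 43 s on the robot's clock.

**Centring:** in the final top-camera fits the pots are off their saucer centres by:

| Pot | Offset |
|---|---|
| Small round | under 1 mm |
| Large round | about 2.4 mm |
| Square | about 3 mm |
| Long | about 2.4 mm |

Part of the square's offset may be measurement error: against the saucer position measured before the pot went in, it is only about 1.6 mm off.

**Alignment:** the square and long pots are within about 1° of their saucers' sides.

**Small pot:** its fit in the final check was poor (residual 0.17), so that offset is less certain. I compared outlines in both cameras instead. The pot's outline agreed to about 1.5 px (roughly 3 mm). The saucer's right edge in the top view read about 4 px short and its top edge in the scene view about 10 px off. I put these down to shadow and to the pot hiding the rim.

**Left alone:** the steel cup and the red look-alike saucer were not touched and look unmoved in the last pictures.

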